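# Switch off the grain mill over its guard with the bent bar

## Task

Stop the grain mill: take the bent bar that lies across the empty tub, reach over the mill's guard with it, hook the ball-topped lever and pull it all the way over towards the guard, without moving the flat paddle lever beside it. Touch the levers with the bar only, never with the gripper. Then lay the bar down (do not drop it) in the notches of its two-post wooden rest, handle in the wide notch and bent end hanging down beyond the narrow one, let go, and leave everything else on the table where it stands.

Things in the scene. Friction and masses are not known exactly. Their poses are not given: they have to be found in the camera images.
- bar_grip (a point): Middle of the grip of the bent bar's wooden handle, half-way up it. Axes: x along the bar from handle to bent end, z up. The handle is a flat stick 22 mm wide (y) and 16 mm high (z), from x = -100 to +30 mm of this point. At the start the bar lies across the tub, bent end hanging outside the rim that is away from the robot. Free height below the handle: 100 mm.
- bar_tip (a point): The free lower end of the bar's bent end: the foot of an 8 mm square steel leg that runs straight down from the shaft. It lies 170 mm ahead (x) and 93 mm below (z) of bar_grip in the bar's frame, same axes.
- bar: The same bent bar, loose, about 150 g, balanced within 25 mm of bar_grip. Its origin lies 8 mm below bar_grip, at the handle's underside; same axes. Ahead of the handle an 8 mm square steel shaft runs from x = 30 to 174 mm, its underside level with the handle's; at x = 170 mm it bends straight down.
- mill: The grain mill, fixed. Origin: on the table at the middle of the front guard; x points from the robot's side through the guard into the machine, y to the left. The guard is a steel sheet in the plane x = 0, 6 mm thick, 210 mm wide, 120 mm high, with cheeks as high running back along y = +-103 mm to x = 153 mm. In the open pocket behind it, on a deck 12 mm high, stand two levers.
- motor_front (a point): Middle of the top front edge of the green motor housing behind the pocket, axes as the mill's, at mill x = 155, y = 0, z = 110 mm. The housing fills mill x = 155 to 345, y = -105 to 105 mm, and its side part x = 200 to 345, y = 105 to 215 mm, both 110 mm high. On it, at mill x = 200 to 340, y = 85 to 225 mm, stand the steel grinding head and hopper, up to 370 mm high.
- ball_unit: Grey lever block, 50 x 36 x 20 mm, fixed on the mill's deck at mill x = 65 mm, y = +40 or -40 mm, carrying the ball lever; origin under its centre, axes as the mill's. The lever's pivot is 23 mm above the origin. The gripper must not touch it.
- ball (a joint): Ball lever angle in rad: 0 = leaning 0.45 rad from vertical away from the guard (mill x), 0.9 = leaning 0.45 rad towards the guard, at its stop (mill off). Moves with about 1 N at its ball and stays where left. Starts between 0 and 0.2.
- ball_tip (a point): Centre of the lever's black ball, 20 mm diameter, 65 mm from the pivot; the lever's stem is 8 mm thick. There is 30 mm or more free space between the ball and the motor housing at every start.
- paddle_unit: Grey lever block like the ball lever's, on the mill's deck 80 mm to one side of it (mill y), carrying the paddle lever. Gripper must not touch it.
- paddle_tip (a point): Point near the top of the second lever: a flat black paddle 26 mm wide (mill y), 30 mm high, 6 mm thick, its top end 75 mm from the pivot, leaning the same way; moves as easily as the ball lever. To be left where it is.
- tub: Empty open blue plastic tub, fixed: 180 (x) x 170 (y) x 120 mm high, wall 5 mm, with a lip 9 mm wider all round. Origin under its centre.
- rest: Bar rest of dark wood, fixed; origin under it below rest_seat, x along the bar to lie on it, z up. Base 200 x 70 x 10 mm from x = -90 to 110 mm. Two posts 12 mm thick in x, saddles 120 mm high: at x = -60 mm with a notch 42 mm wide (handle), at x = +90 mm with a notch 26 mm wide (shaft); the prongs beside each notch rise 16 mm above the saddle and are 8 mm thick.
- rest_seat (a point): Where bar_grip belongs when the bar lies home on the rest: 128 mm above the table on the rest's centre line, axes as the rest's; the bar's x goes along the rest's x.
- tall_jar: Bystander: glass jar with steel cap, 72 mm diameter, 170 mm high; origin under its centre.
- bottle: Bystander: clear bottle, 64 mm diameter, 200 mm high; origin under its centre.
- tin: Bystander: tin, 68 mm diameter, 100 mm high; origin under its centre.
- mug: Bystander: white cup, 72 mm diameter, 85 mm high; origin under its centre.
- weight: Bystander: steel scale weight with a knob, 44 mm diameter, 58 mm high; origin under its centre.
- scoop: Bystander: wooden-handled spoon lying flat, 160 mm long along its x, under 35 mm high.
- carton: Bystander: cardboard box 90 x 60 x 70 mm high; origin under its centre.
Things that resemble listed ones, but are neither listed nor needed, are in the scene too. Of the things shaped like the rest, the wood one is meant.

How it is judged:
By the outcome, as a careful person would: the job done as asked, in the order asked, and still so for the second after the job is handed in, with the robot touching nothing.
It also fails if it takes over 58 s, if anything falls off the work surface, if the arm or the gripper's body presses on something with over 40 N, if the wrist force passes 120 N, or if a joint passes its speed limit or range.

## Robot

A 7-joint arm with a two-finger parallel gripper is mounted at the origin on the work surface. World frame = base frame: x ahead of the robot, y to its left, z up, the work surface at z = 0. Lengths are in m, angles in rad, forces in N, time in s.
With the tool pointing down it reaches from about 0.4 to 0.875 m from the base axis. Payload 19.3 kg.
Tool frame: the origin (TCP) lies at the very end of the fingers, on their centre line; the grasp point (between the pads) lies 19 mm behind it (bot.grasp_offset is the distance from the TCP to the grasp point, in m); z points along the fingers, x is the direction in which the jaws open and shut, and the axes are right-handed (so a half turn about z gives the same grasp; the last joint's range is limited). The gripper opens to 85 mm and grips with 20 to 120 N. Pads are 22 mm wide; open, the fingers measure 114 mm over their backs; the gripper's body (76 mm by 85 mm) begins 54 mm behind the grasp point. The pads swing forward as they close: fully open they stand 13 mm farther back than shut.
Start: joints at [1.141, 0.521, -0.036, 1.599, 0.021, 1.021, -0.113], TCP at [0.22, -0.585, 0.231] pointing down, gripper open.
Joint ranges: [-2.91, 2.91], [-0.3, 2.13], [-1.5, 1.42], [0.17, 2.43], [-1.26, 4.41], [0.16, 1.93], [-2.52, 2.52]. Speed limits (rad/s): [1.89, 1.89, 2.39, 2.39, 3.01, 3.01, 3.01].

## Interface

Orientations are given as [roll, pitch, yaw] about the fixed x, y, z axes, in that order (R = Rz(yaw) Ry(pitch) Rx(roll)).
In Python, from workcell import status, grab_frame, calibration, job, regions_of, mark_of, bot gives the robot as it stands.
- The arm moves only by the tool carry_out, never from a script. Its argument "deltas" is one flat list of numbers, 5 for each row, row after row: the opening, from -1 (shut) to 1 (fully open), then the shift along the tool's x, y, z in cm, then the turn about the tool's z in degrees. A call has 1 to 20 rows; each row shifts and turns the commanded pose from where the row before left it, along the tool's axes as they then stand; what a row does not reach is not made up. A row lasts 1/12 s, in which the tool goes at most 41.7 mm and 7.16 degrees, less where a joint would pass 70% of its speed; a pose out of reach is approached as far as the arm can. A call with a gripper value outside its range is refused whole. The fingers move at their own pace and stop on an object; "newtons" is the grip in N (left out, the last holds). Time passes only in rows, so rows that do not move let the fingers close. It gives the time, the measured TCP pose, the force and the opening at its end, in the units of the state.
- status.observe(): the state, without advancing time (a new reading comes with each control period).
- grab_frame(name): name is "side" or "top" or "wrist"; returns the picture (420x560x3 uint8, red, green, blue); there is no depth.
- calibration(name): a dict with "fov_y" (degrees; the focal length in pixels is half the picture's height over the tangent of half this angle, whatever the lens; pixels are square), "cx", "cy" (the principal point, pixels), "D" ([k1, k2, p1, p2, k3] as OpenCV has them; the pictures are not rectified), "R" (3x3) and "t" (3): a world point X has camera coordinates R X + t. Camera axes: x right, y down, z forward; pixel columns grow to the right and rows downward; lengths in m; the calibration is good to about 2 mm. A picture is of the moment at which its call begins: read the wrist's pose just before it. calibration takes no time and is no camera call; for the wrist camera it gives the pose at the moment of the call.
- job.job_done(): hands the job in, once; it reports no verdict.
Trained networks look in the newest picture that a camera, given by its name, has taken for a name from the list of things; names that differ only in an ending like _2 or _b are one class to them, and where a whole thing is asked for, a point or a joint stands for the part that bears it (a point fixed in the world has none). Each returns a list of dicts, best first, with "p" (0 to 1); they miss things now and then, are a little off and sometimes report something else, mostly with a low value. They report only what shows in the picture. A call takes as long as a camera call. They do not tell look-alikes from the thing itself.
- regions_of(camera, target): "region" (420x560 bool, what is visible of it) and "xy" ([column, row] in pixels, amid what is visible of it).
- mark_of(camera, target): "xy" ([column, row] in pixels: a listed point, or the origin of a listed thing).
The state is a dict: "clock": time; "qpos": joint angles; "qd": joint speeds; "joint_efforts": joint torques, N m; "position": TCP position; "tool_rot": TCP orientation; "force": force on the tool from outside, world axes, zero at the start; "moment": the same for the moment, N m; "grip_width": finger opening in m.
Only numpy, scipy, OpenCV 4.12 (cv2) and the standard library are available. Lean on these libraries where they do the work, as an engineer would, in place of code of your own. Each camera call takes 0.05 s, during which the arm holds its last target.

## Working session

There is one attempt and no reset: what is moved stays moved. The work goes in short steps, Python scripts to look and compute and a tool call to move; the robot and the scene stay as the last step left them, time stands still between calls to the robot, and variables do not carry over. Pictures are saved under pics/ and viewed, and the job is handed in when it is done.

Besides the shell and the picture viewer there is one more tool, called after "Request:" as name(argument=value, ...) on one line, values as JSON. carry_out: Moves the arm, as the interface text tells. Its arguments: {"type":"object","properties":{"deltas":{"type":"array","items":{"type":"number"}},"newtons":{"type":"number"}},"required":["deltas"]}

```bash
ls; mkdir -p pics; python3 - <<'E'
from workcell import status, grab_frame, calibration, job, regions_of, mark_of, bot
import cv2,numpy as np
s=status.observe();print(s)
for n in("side","top","wrist"):
    c=calibration(n);print(n,c)
    im=grab_frame(n);cv2.imwrite(f"pics/{n}0.png",im[:,:,::-1])
E
```

```text
pics
{'clock': 0.0, 'qpos': array([ 1.14080271,  0.52202198, -0.03630608,  1.59996083,  0.02121015,
        1.02106898, -0.11282096]), 'qd': array([-0.00036654,  0.00087013, -0.001892  ,  0.00049657, -0.00120163,
       -0.00085419, -0.00030417]), 'joint_efforts': array([ 1.83039472e-03, -9.27085948e+01,  1.98071949e+00, -3.69917214e+01,
        1.80617580e-02,  8.37511732e-03, -2.37152165e-05]), 'position': array([ 0.21989725, -0.58471294,  0.23073789]), 'tool_rot': array([ 3.14149914e+00,  1.06990094e-03, -1.21104773e+00]), 'force': array([-0.25668934, -0.03683532, -0.09879351]), 'moment': array([ 0.00898748,  0.01693753, -0.02566993]), 'grip_width': 0.08548745857722964}
side {'fov_y': 47.110043963061784, 'cx': 284.48889120475553, 'cy': 214.95004758833403, 'D': array([-0.02851471,  0.        ,  0.        ,  0.        ,  0.        ]), 'R': array([[ 0.80505859, -0.59317976,  0.00429454],
       [-0.38082631, -0.52237792, -0.76294995],
       [ 0.45480984,  0.61258394, -0.64644329]]), 't': array([-0.36274628,  0.26761966,  1.52964351])}
top {'fov_y': 49.92574152137519, 'cx': 287.3698174746851, 'cy': 198.29018410854772, 'D': array([0.0069135, 0.       , 0.       , 0.       , 0.       ]), 'R': array([[-0.0134247 , -0.99989142, -0.00607686],
       [-0.98104272,  0.01434617, -0.19325985],
       [ 0.19332605,  0.0033672 , -0.98112879]]), 't': array([0.01530911, 0.50065247, 1.23416944])}
wrist {'fov_y': 61.867880268435044, 'cx': 280.0246726967756, 'cy': 207.90401780220495, 'D': array([-0.03085648,  0.        ,  0.        ,  0.        ,  0.        ]), 'R': array([[ 3.50965193e-01, -9.36388041e-01, -9.33005315e-04],
       [-8.93238881e-01, -3.35091215e-01,  2.99730178e-01],
       [-2.80976396e-01, -1.04361463e-01, -9.54023558e-01]]), 't': array([-0.62318278, -0.0388678 ,  0.37932594])}
```

View pics/side0.png

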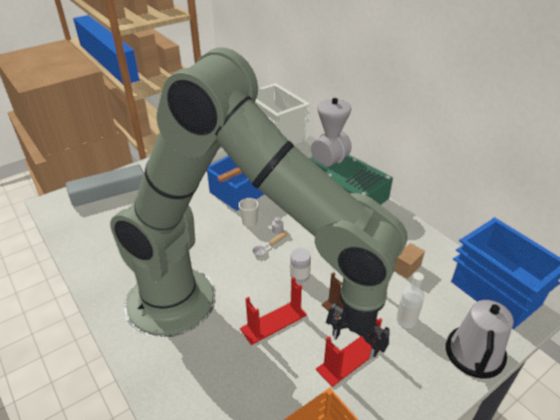

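View pics/top0.png

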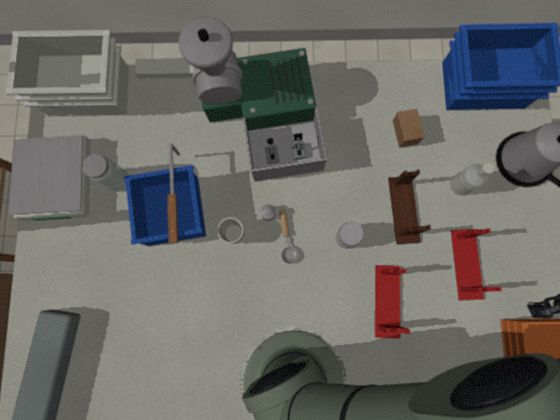

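View pics/wrist0.png

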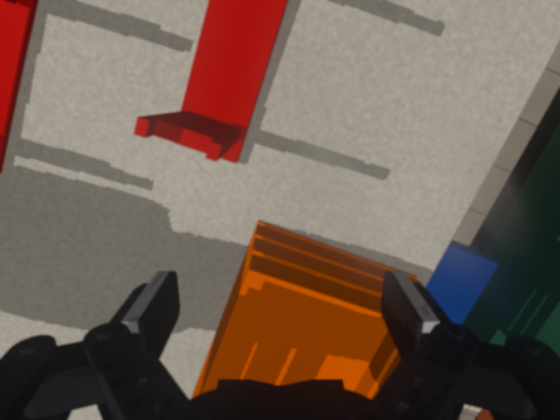

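```bash
cat > h.py <<'E'
import numpy as np,cv2
from workcell import status, grab_frame, calibration, job, regions_of, mark_of, bot
def K(c):
    f=210/np.tan(np.radians(c["fov_y"])/2); return np.array([[f,0,c["cx"]],[0,f,c["cy"]],[0,0,1]])
def ray(c,xy):
    p=cv2.undistortPoints(np.array([[xy]],float),K(c),c["D"])[0,0]
    R=c["R"]; o=-R.T@c["t"]; d=R.T@np.array([p[0],p[1],1]); return o,d/np.linalg.norm(d)
def onz(c,xy,z):
    o,d=ray(c,xy); return o+d*(z-o[2])/d[2]
def proj(c,X):
    X=np.atleast_2d(np.array(X,float)); 
    return cv2.projectPoints(X,cv2.Rodrigues(c["R"])[0],c["t"],K(c),c["D"])[0][:,0]
def tri(rs):
    A=np.zeros((3,3));b=np.zeros(3)
    for o,d in rs:
        P=np.eye(3)-np.outer(d,d);A+=P;b+=P@o
    X=np.linalg.solve(A,b); return X,[np.linalg.norm((np.eye(3)-np.outer(d,d))@(X-o))*1000 for o,d in rs]
def crop(im,x0,y0,x1,y1,s,name):
    cv2.imwrite(name,cv2.resize(im[y0:y1,x0:x1,::-1],None,fx=s,fy=s,interpolation=cv2.INTER_CUBIC))
E
python3 - <<'E'
from h import *
im=grab_frame("top")
c=calibration("top")
Z=dict(bar_grip=.128,bar_tip=.035,mill=0,motor_front=.11,ball_tip=.09,paddle_tip=.095,ball_unit=.012,paddle_unit=.012,tub=0,rest=0,rest_seat=.128,tall_jar=0,bottle=0,tin=0,mug=0,weight=0,scoop=0,carton=0)
for k,z in Z.items():
    for m in mark_of("top",k)[:4]:
        if m["p"]>.1: print(k,round(m["p"],2),np.round(m["xy"],1),np.round(onz(c,m["xy"],z),3))
crop(im,240,100,340,190,8,"pics/mill0.png")
crop(im,120,135,250,255,6,"pics/tub0.png")
crop(im,360,160,520,345,4,"pics/rest0.png")
print(status.observe()["clock"])
E
```

```text
bar_grip 0.84 [171.8 204.8] [0.472 0.316 0.128]
bar_tip 0.87 [176.8 155.2] [0.637 0.331 0.035]
mill 0.7 [291.7 174.4] [ 0.583 -0.005  0.   ]
motor_front 0.62 [280.5 113.8] [0.731 0.024 0.11 ]
ball_tip 0.39 [174.9 212. ] [0.459 0.317 0.09 ]
ball_tip 0.37 [270.7 137.6] [0.668 0.053 0.09 ]
paddle_tip 0.17 [289.8 172.3] [0.565 0.    0.095]
ball_unit 0.71 [295.5 134.8] [ 0.703 -0.019  0.012]
ball_unit 0.55 [275.4 154.9] [0.641 0.042 0.012]
paddle_unit 0.57 [295.6 148.6] [ 0.659 -0.018  0.012]
tub 0.91 [170.8 209.6] [0.482 0.352 0.   ]
rest 0.98 [465.4 263.9] [ 0.312 -0.498  0.   ]
rest 0.71 [384.8 301.9] [ 0.209 -0.262  0.   ]
rest 0.6 [401.5 212.4] [ 0.463 -0.325  0.   ]
rest_seat 0.95 [483.5 265.2] [ 0.302 -0.495  0.128]
rest_seat 0.74 [419.1 203.2] [ 0.467 -0.341  0.128]
rest_seat 0.63 [397.9 304.6] [ 0.206 -0.269  0.128]
rest_seat 0.58 [297.8 133. ] [ 0.667 -0.023  0.128]
tall_jar 0.62 [116.1 180.9] [0.571 0.518 0.   ]
bottle 0.71 [458.2 185.6] [ 0.541 -0.498  0.   ]
tin 0.73 [348.8 237.6] [ 0.392 -0.168  0.   ]
tin 0.63 [174.  206.5] [0.491 0.343 0.   ]
mug 0.69 [234.5 237.7] [0.396 0.164 0.   ]
mug 0.61 [270.7 139.2] [0.694 0.057 0.   ]
mug 0.3 [344.8 236.3] [ 0.396 -0.157  0.   ]
weight 0.77 [268.3 210.9] [0.473 0.065 0.   ]
weight 0.49 [272.4 156.1] [0.641 0.052 0.   ]
weight 0.17 [170.2 204.5] [0.497 0.354 0.   ]
scoop 0.95 [283.5 239.3] [0.389 0.021 0.   ]
scoop 0.66 [171.3 203.1] [0.501 0.351 0.   ]
carton 0.67 [401.7 130.4] [ 0.716 -0.342  0.   ]
carton 0.15 [171.9 205.7] [0.493 0.349 0.   ]
1.1
```

View pics/mill0.png

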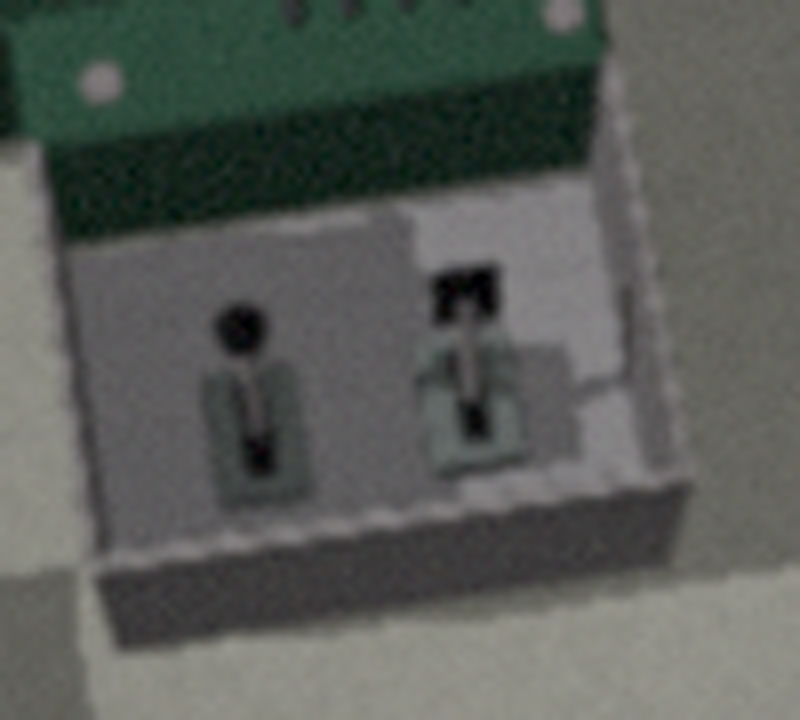

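View pics/tub0.png

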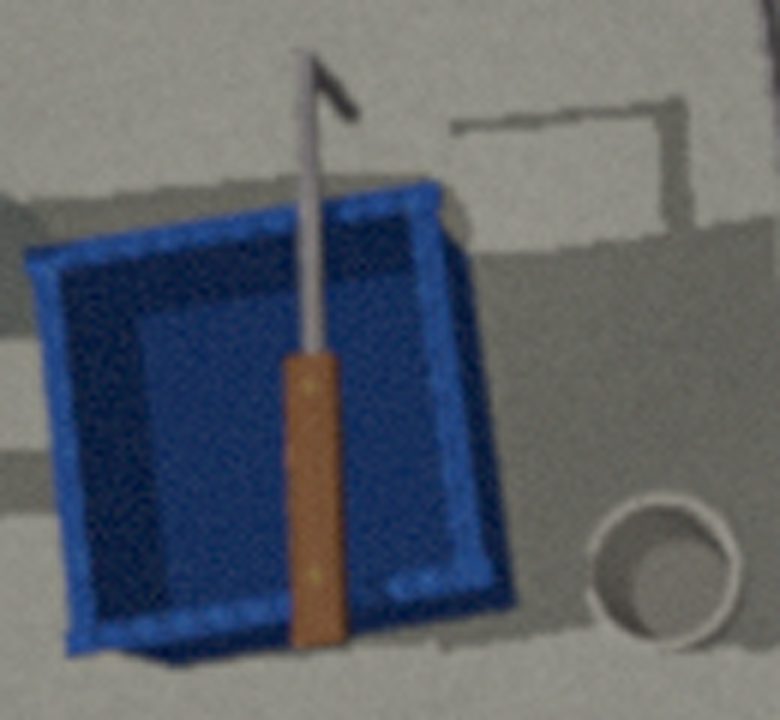

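View pics/rest0.png

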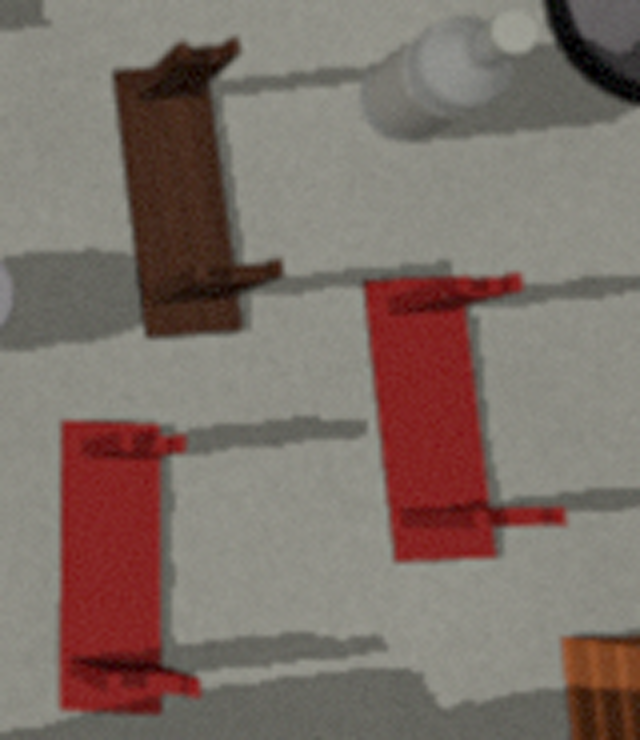

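```bash
python3 - <<'E'
from h import *
im=grab_frame("top");c=calibration("top")
sub=im[185:260,150:195].astype(int)
m=((sub[...,0]>sub[...,2]+25)&(sub[...,0]>60)).astype(np.uint8)
ys,xs=np.nonzero(m);print(len(xs),xs.min()+150,xs.max()+150,ys.min()+185,ys.max()+185)
# row-wise midline, top rows
mid=[];
for r in range(ys.min()+2,ys.max()-1):
    x=xs[ys==r];mid.append((x.mean()+150,r+185,len(x)))
mid=np.array(mid)
k=np.polyfit(mid[:,1],mid[:,0],1);print("width",mid[:,2].mean())
for r in(ys.min()+185-.5,ys.max()+185+.5):
    print(r,np.polyval(k,r),onz(c,(np.polyval(k,r),r),.136))
s=grab_frame("side");cs=calibration("side")
rs=[]
for t in("bar_grip","bar_tip","ball_tip","motor_front","rest_seat","paddle_tip"):
    ms=mark_of("side",t);print(t,[(round(a["p"],2),np.round(a["xy"],1)) for a in ms[:3]])
# refs
crop(s,200,80,400,260,4,"pics/side1.png")
g=mark_of("side","bar_grip")
X=tri([ray(c,(171.8,204.8)),ray(cs,g[0]["xy"])]);print(X)
# mill corners: guard top front edge, in top crop
for p in((97,570),(690,487),(72,238),(585,178)):
    print(p,onz(c,(240+p[0]/8-.5,100+p[1]/8-.5),.12))
for p in((45,140),(600,65)): print("motor",onz(c,(240+p[0]/8-.5,100+p[1]/8-.5),.11))
E
```

```text
404 168 177 194 242
width 8.311111111111112
193.5 171.2510540184453 [0.50112795 0.31619727 0.136     ]
242.5 172.94894598155466 [0.37086042 0.30702732 0.136     ]
bar_grip [(0.54, array([242.9, 167.7]))]
bar_tip [(0.61, array([238.4, 169.3]))]
ball_tip [(0.35, array([350.8, 298.7]))]
motor_front [(0.63, array([339.6, 185.9]))]
rest_seat [(0.82, array([268.2, 298.5])), (0.7, array([350.2, 332.4]))]
paddle_tip [(0.48, array([407.2, 266.7]))]
(array([0.47453444, 0.3107154 , 0.13807539]), [np.float64(4.938816129579601), np.float64(4.938816129579703)])
(97, 570) [0.56449349 0.10414493 0.12      ]
(690, 487) [ 0.59064631 -0.09802227  0.12      ]
(72, 238) [0.68312737 0.11300818 0.12      ]
(585, 178) [ 0.7022185  -0.06492996  0.12      ]
motor [0.72302049 0.1235116  0.11      ]
motor [ 0.74782718 -0.07179712  0.11      ]
```

View pics/side1.png

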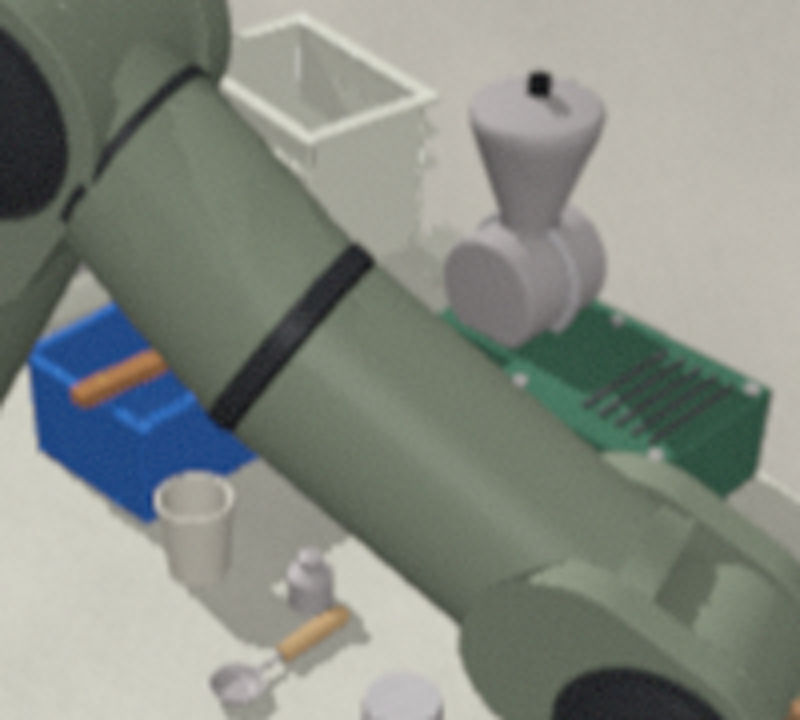

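Request:
carry_out(deltas=[1,0,0,0,5.5,1,0,0,0,5.5,1,0,0,0,5.6,1,-2.1,-2.7,0,0,1,-2.1,-2.7,0,0,1,-2.1,-2.7,0,0,1,-2.1,-2.7,0,0,1,-2.1,-2.7,0,0,1,-2.1,-2.7,0,0,1,-2.1,-2.7,0,0,1,-2.1,-2.7,0,0], newtons=80)

```text
clock: 2.47
position: [0.4248, -0.401, 0.2315]
tool_rot: [-3.141, -0.0, -1.501]
force: [0.9, -0.6, 0.2]
grip_width: 0.0854
```

```bash
python3 - <<'E'
from h import *
c=calibration("wrist");im=grab_frame("wrist");cv2.imwrite("pics/w1.png",im[:,:,::-1]);np.save("w1.npy",np.array([c],dtype=object),allow_pickle=True)
print(status.observe()["position"],status.observe()["qpos"])
s=grab_frame("top");crop(s,360,140,460,260,6,"pics/t1.png")
E
```

```text
[ 0.4305951  -0.39551024  0.23134623] [ 0.66060132  0.45670431 -0.02363893  1.7101524   0.00820519  0.97411812
 -0.85907748]
```

View pics/w1.png

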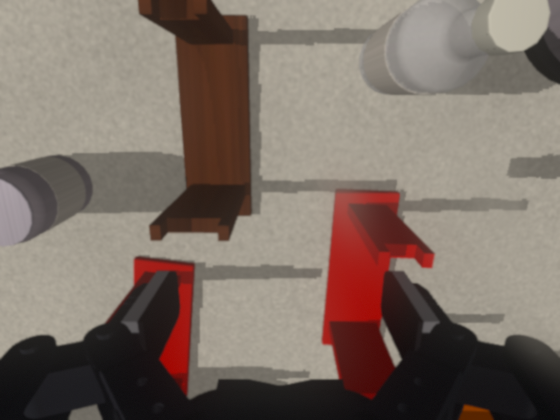

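```bash
python3 - <<'E'
from h import *
c=np.load("w1.npy",allow_pickle=True)[0]
im=cv2.imread("pics/w1.png")[:,:,::-1]
crop(im,130,0,270,110,5,"pics/w1a.png");crop(im,130,160,270,270,5,"pics/w1b.png")
for p,z in (((151,232),.136),((231,232),.136),((251,215),.01),((248,16),.01),((186,185),.01)):
    print(p,onz(c,p,z))
E
```

```text
(151, 232) [ 0.40085919 -0.30726372  0.136     ]
(231, 232) [ 0.40494392 -0.36562503  0.136     ]
(251, 215) [ 0.37595198 -0.3715255   0.01      ]
(248, 16) [ 0.57198905 -0.35982757  0.01      ]
(186, 185) [ 0.40494271 -0.30070415  0.01      ]
```

View pics/w1a.png

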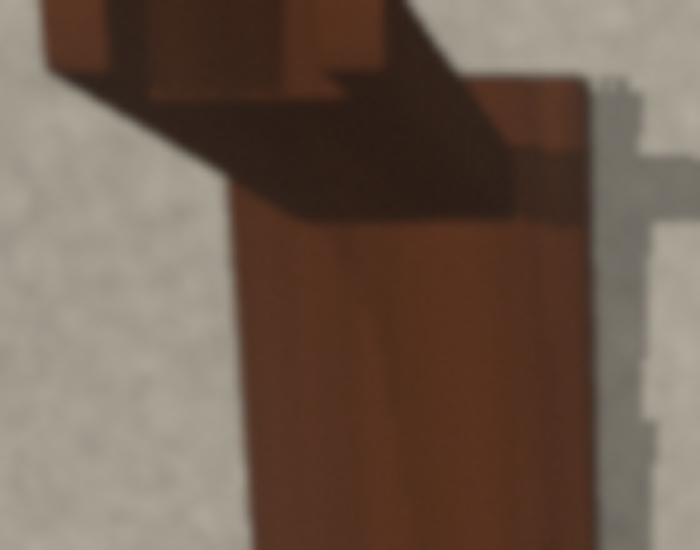

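View pics/w1b.png

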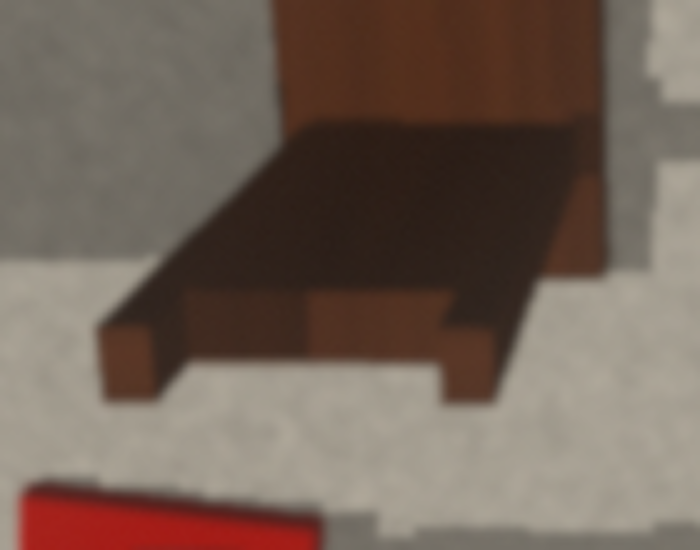

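View pics/t1.png

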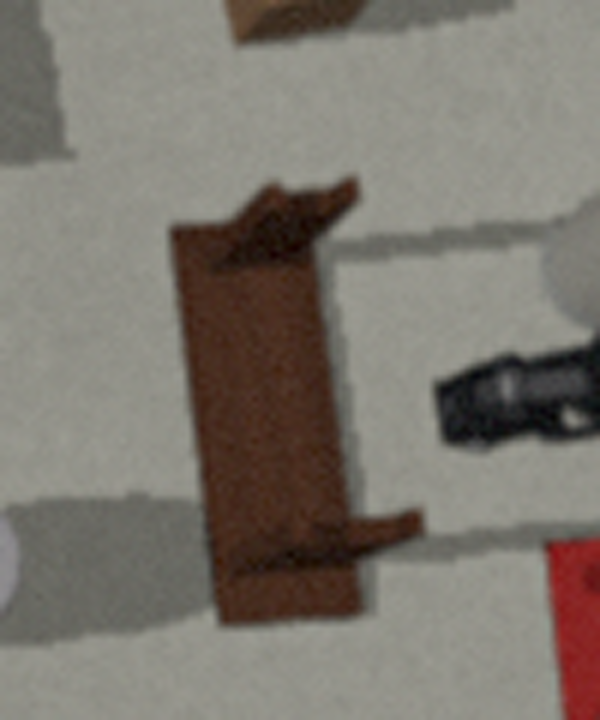

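```bash
python3 - <<'E'
from h import *
c=np.load("w1.npy",allow_pickle=True)[0]
P=np.array([onz(c,p,.136) for p in ((150.6,240.4),(229,240.4),(149.6,225),(229,225))]);print(P)
m=P.mean(0);y=.062
print(m, m[:2]+.06*np.array([np.cos(y),np.sin(y)]))
t=calibration("top")
B=[onz(t,(360+a/6-.4,140+b/6-.4),.01) for a,b in((218,622),(360,612),(172,228))];print(np.array(B))
print(proj(t,[[.462,-.331,.128]]))
E
```

```text
[[ 0.39418201 -0.30667989  0.136     ]
 [ 0.39824243 -0.36433448  0.136     ]
 [ 0.4062546  -0.30647624  0.136     ]
 [ 0.41026474 -0.36403871  0.136     ]]
[ 0.40223595 -0.33538233  0.136     ] [ 0.46212066 -0.33166471]
[[ 0.37236886 -0.30137049  0.01      ]
 [ 0.37622282 -0.36943485  0.01      ]
 [ 0.56640193 -0.29039677  0.01      ]]
[[415.33211343 205.05044386]]
```

Request:
carry_out(deltas=[1,-3.5,-0.5,0,0,1,-3.5,-0.5,0,0,1,-3.5,-0.5,0,0,1,-3.5,-0.5,0,0,1,-3.5,-0.5,0,0,1,-3.5,-0.5,0,0,1,-3.5,-0.5,0,0,1,-3.5,-0.5,0,0,1,-3.5,-0.5,0,0,1,-3.5,-0.5,0,0,1,-3.5,-0.5,0,0,1,-3.5,-0.5,0,0,1,0,0,0,0,1,0,0,0,0])

```text
clock: 3.73
position: [0.4543, 0.0223, 0.2314]
tool_rot: [-3.141, 0.0, -1.498]
force: [0.2, 0.2, 0.2]
grip_width: 0.0855
```

```bash
python3 - <<'E'
from h import *
c=calibration("wrist");im=grab_frame("wrist");cv2.imwrite("pics/w2.png",im[:,:,::-1]);np.save("w2.npy",np.array([c],dtype=object),allow_pickle=True)
print(-c["R"].T@c["t"])
s=grab_frame("side");crop(s,250,120,420,300,4,"pics/s2.png")
E
```

```text
[0.52955214 0.02876463 0.37357603]
```

View pics/w2.png

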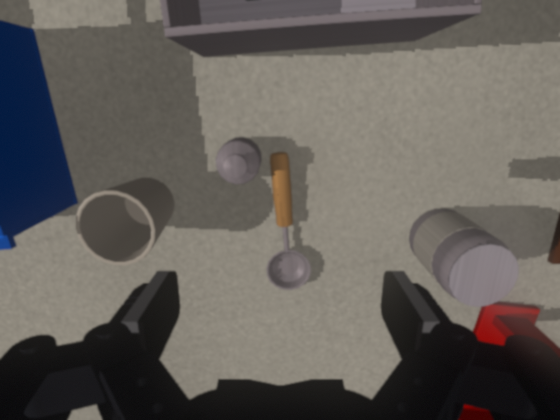

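View pics/s2.png

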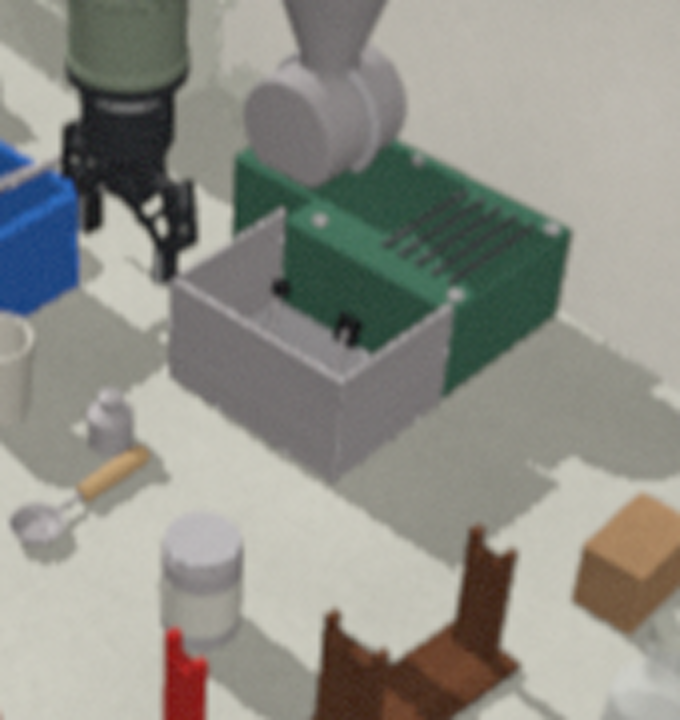

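```bash
python3 - <<'E'
from h import *
c=np.load("w2.npy",allow_pickle=True)[0];t=calibration("top");s=calibration("side")
im=cv2.imread("pics/w2.png")[:,:,::-1]
crop(im,150,0,250,80,6,"pics/w2a.png");crop(im,400,0,500,80,6,"pics/w2b.png")
a=onz(c,(166,36),.12);b=onz(c,(478.5,12.5),.12);print(a,b,np.linalg.norm(a-b),np.arctan2(b[0]-a[0],a[1]-b[1]))
print(tri([ray(t,(269.7,140.6)),ray(s,(319.7,191.7))]))
cr=lambda x,y:ray(s,(250+x/4-.4,120+y/4-.4))
# side corners of guard top: left (172,278) right (340,380); motor
for p in((172,278),(342,380)): 
    o,d=cr(*p); print(o+d*(.12-o[2])/d[2])
E
```

```text
[0.56397894 0.10716572 0.12      ] [ 0.59373486 -0.09724107  0.12      ] 0.20656125958271385 0.14455665582508573
(array([0.65545819, 0.05579838, 0.09944481]), [np.float64(0.8606743071179672), np.float64(0.860674307117905)])
[0.56583138 0.10689381 0.12      ]
[ 0.59677722 -0.09570193  0.12      ]
```

View pics/w2a.png

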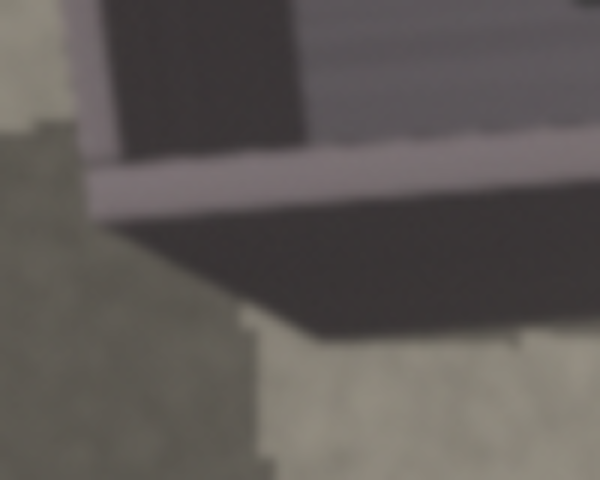

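View pics/w2b.png

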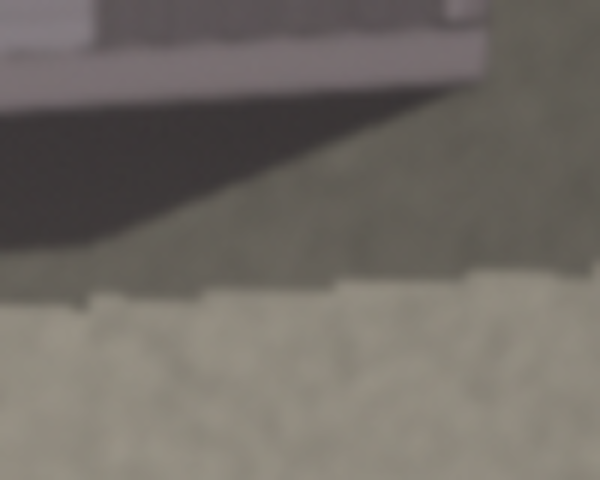

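Request:
carry_out(deltas=[1,-3.2,-0.4,0,0,1,-3.2,-0.4,0,0,1,-3.2,-0.4,0,0,1,-3.2,-0.4,0,0,1,-3.2,-0.4,0,0,1,-3.2,-0.4,0,0,1,-3.2,-0.4,0,0,1,-3.2,-0.5,0,0,1,-3.4,-0.5,0,0,1,0,0,0,0,1,0,0,0,0])

```text
clock: 4.75
position: [0.4721, 0.3132, 0.2308]
tool_rot: [3.141, -0.0, -1.5]
force: [0.3, -0.6, -0.4]
grip_width: 0.0853
```

```bash
python3 - <<'E'
from h import *
c=calibration("wrist");im=grab_frame("wrist");cv2.imwrite("pics/w3.png",im[:,:,::-1]);np.save("w3.npy",np.array([c],dtype=object),allow_pickle=True)
s=status.observe();print(s["position"],s["tool_rot"],s["qpos"])
g=np.array([.4712,.3145,.136]);d=np.array([np.cos(.0703),np.sin(.0703),0])
print(proj(c,[g,g+.03*d,g-.1*d]))
print(mark_of("wrist","bar_grip"))
E
```

```text
[0.47227602 0.31174355 0.23089716] [ 3.14106827e+00 -8.33380719e-04 -1.50171997e+00] [-0.4744019   0.44030387 -0.2922274   1.74806243  0.14920701  0.97583068
 -2.32600398]
[[279.49976835 210.40237542]
 [279.44484126 168.71958927]
 [279.65925469 329.49233356]]
[{'xy': [274.5, 208.2], 'p': 0.91}]
```

View pics/w3.png

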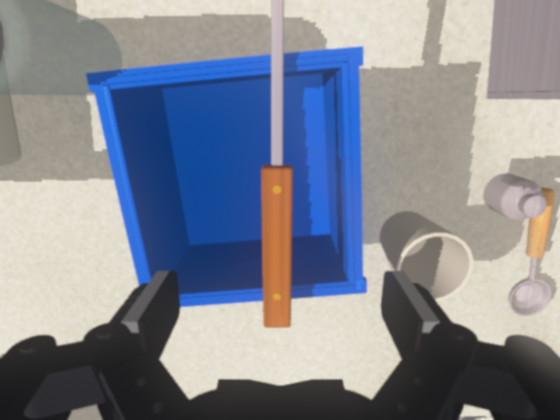

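Request:
carry_out(deltas=[1,-0.5,0,2.4,0,1,0,0,2.4,0,1,0,0,2.4,0,1,0,0,2.4,0,1,0,0,2.0,0,1,0,0,0.6,0,1,0,0,0,0,1,0,0,0,0])

```text
clock: 5.52
position: [0.4721, 0.3172, 0.1101]
tool_rot: [-3.141, 0.0, -1.502]
force: [-0.4, -0.6, -0.3]
grip_width: 0.0853
```

Request:
carry_out(deltas=[0.2,0,0,0,0,-0.1,0,0,0,0,-0.3,0,0,0,0,-0.5,0,0,0,0,-1,0,0,0,0,-1,0,0,0,0,-1,0,0,0,0,-1,0,0,0,0,-1,0,0,0,0,-1,0,0,0,0,-1,0,0,0,0,-1,0,0,0,0], newtons=100)

```text
clock: 6.52
position: [0.4716, 0.3179, 0.1099]
tool_rot: [-3.141, 0.0, -1.501]
force: [-2.1, -1.4, 7.3]
grip_width: 0.02
```

Request:
carry_out(deltas=[-1,0,0,-1,0,-1,0,0,-2,0,-1,0,0,-3,0,-1,0,0,-3,0,-1,0,0,-3,0,-1,0,0,-3,0,-1,0,0,-1,0,-1,0,0,0,0,-1,0,0,0,0])

```text
clock: 7.27
position: [0.4713, 0.3177, 0.2693]
tool_rot: [-3.141, 0.0, -1.501]
force: [-0.6, 0.4, -2.5]
grip_width: 0.0203
```

```bash
python3 - <<'E'
from h import *
c=calibration("wrist");im=grab_frame("wrist");cv2.imwrite("pics/w4.png",im[:,:,::-1])
s=status.observe();print(s["position"],s["tool_rot"],s["qpos"],s["grip_width"],s["force"])
im=grab_frame("side");crop(im,180,40,400,250,3.6,"pics/s4.png")
cs=calibration("side")
print(np.linalg.inv(np.eye(3))[0,0], proj(cs,[s["position"]+[0,0,.019]]))
E
```

```text
[0.47104622 0.31746226 0.26842773] [ 3.14051655e+00 -7.31206121e-04 -1.50071199e+00] [-0.47704967  0.4056975  -0.29986492  1.69792514  0.13395214  1.05941774
 -2.32056505] 0.020586941958209846 [-0.39514704 -0.7198618  -2.66305457]
1.0 [[237.6479841  133.43481453]]
```

View pics/w4.png

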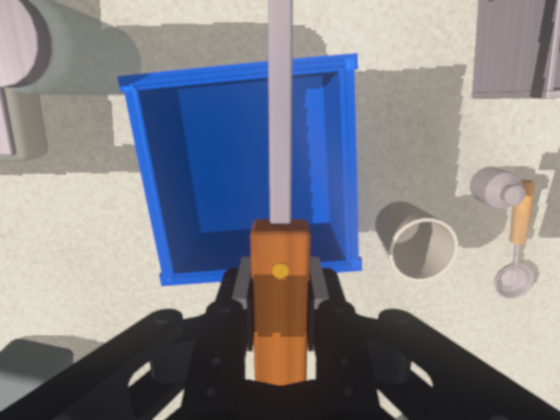

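View pics/s4.png

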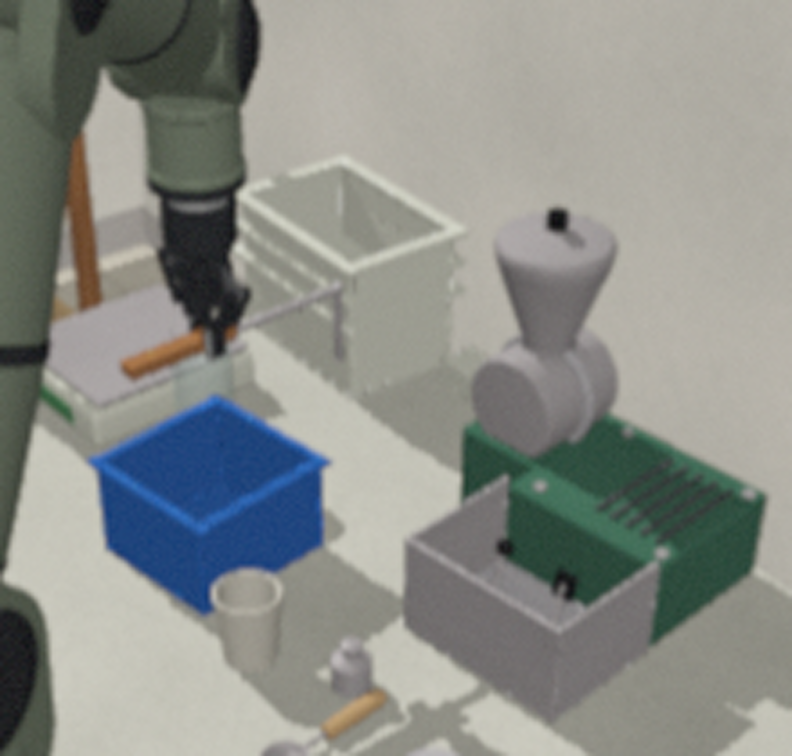

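```bash
cat >> h.py <<'E'
def rz(a): return np.array([[np.cos(a),-np.sin(a),0],[np.sin(a),np.cos(a),0],[0,0,1]])
def barpts(s):
    R=rz(s["tool_rot"][2]+np.pi/2); g=s["position"]+[0,0,.019]
    P=np.array([[0,0,0],[.03,0,.008],[-.1,0,.008],[.17,0,-.004],[.17,0,-.093]])
    return g+P@R.T
E
python3 - <<'E'
from h import *
s=status.observe()
B=barpts(s);print(B[-1]);print("side",proj(calibration("side"),B).round(1).tolist());print("top",proj(calibration("top"),B).round(1).tolist());print("wrist",proj(calibration("wrist"),B).round(1).tolist())
im=grab_frame("top");crop(im,140,120,250,260,5,"pics/t4.png")
print([(n,m["p"],m["xy"]) for n in("top","side") for m in mark_of(n,"bar_tip")[:1]] if grab_frame("side") is not None else 0)
E
```

```text
[0.64057313 0.3293222  0.19407499]
side [[237.6, 133.5], [244.2, 128.9], [214.6, 141.0], [273.7, 119.7], [273.9, 139.7]]
top [[153.4, 193.0], [152.0, 179.6], [153.5, 235.5], [152.0, 124.1], [162.3, 136.3]]
wrist [[282.7, 295.8], [283.0, 233.5], [282.6, 488.5], [283.1, -247.6], [281.5, -90.5]]
[('top', 0.74, [161.3, 136.0]), ('side', 0.53, [272.3, 140.4])]
```

View pics/t4.png

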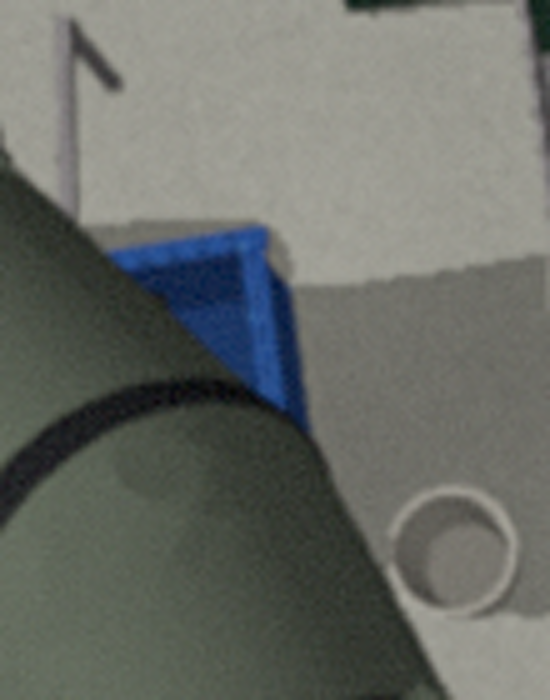

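Request:
carry_out(deltas=[-1,0,0,0,-4,-1,2,-0.1,0,0,-1,3.2,-0.1,0,0,-1,3.2,-0.1,0,0,-1,3.2,-0.1,0,0,-1,3.2,-0.1,0,0,-1,3.2,-0.1,0,0,-1,3.2,-0.1,0,0,-1,3.2,-0.1,0,0,-1,2.4,-0.2,0,0,-1,1.6,-0.2,0,0,-1,0,0,0,0,-1,0,0,0,0,-1,0,0,0,0])

```text
clock: 8.73
position: [0.5227, 0.039, 0.269]
tool_rot: [3.141, 0.0, -1.43]
force: [-0.0, 1.3, -1.8]
grip_width: 0.0203
```

```bash
python3 - <<'E'
from h import *
s=status.observe()
B=barpts(s);print(s["position"],s["tool_rot"],B[-1])
O=np.array([.5818,.0054,0]);print("tip mill",(rz(.14).T@(B[-1]-O)*1000).round(1))
print("side",proj(calibration("side"),B).round(1).tolist());print("top",proj(calibration("top"),B).round(1).tolist())
im=grab_frame("top");crop(im,230,80,340,200,6,"pics/t5.png")
im=grab_frame("side");crop(im,250,80,420,250,4,"pics/s5.png")
im=grab_frame("wrist");cv2.imwrite("pics/w5.png",im[:,:,::-1])
E
```

```text
[0.52273916 0.03898571 0.26901712] [ 3.14112151e+00  4.22006886e-04 -1.43033620e+00] [0.69106495 0.06278549 0.19501712]
tip mill [116.2  41.6 195. ]
side [[295.3, 163.5], [301.7, 158.0], [273.5, 173.6], [329.1, 145.5], [327.6, 166.4]]
top [[273.5, 169.5], [271.4, 156.3], [279.8, 210.7], [263.1, 102.5], [265.2, 116.2]]
```

View pics/t5.png

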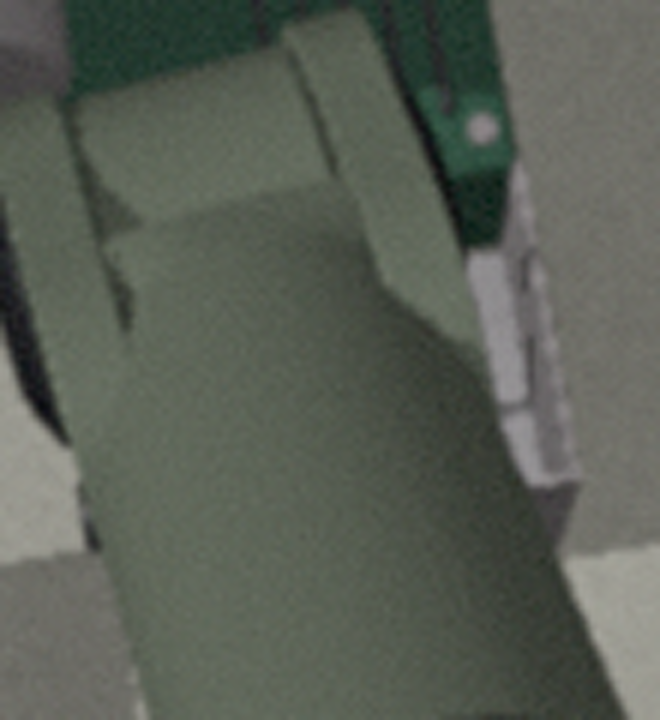

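View pics/s5.png

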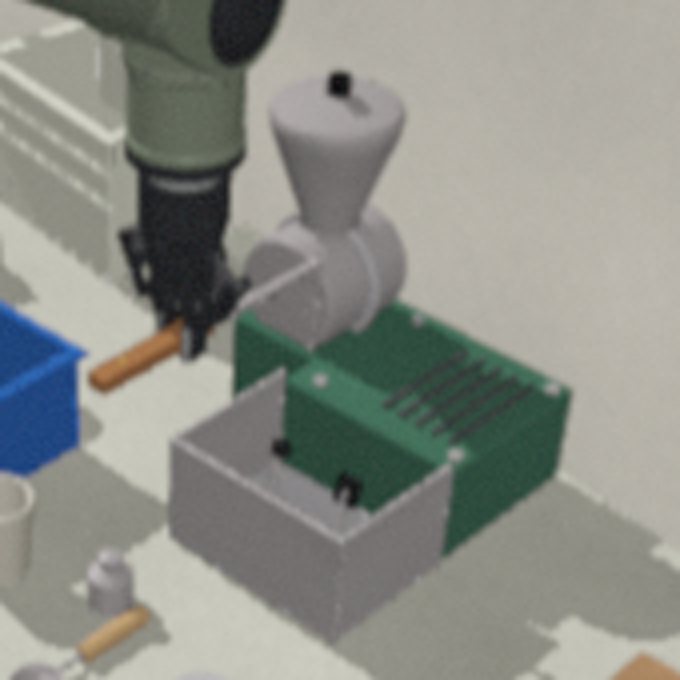

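View pics/w5.png

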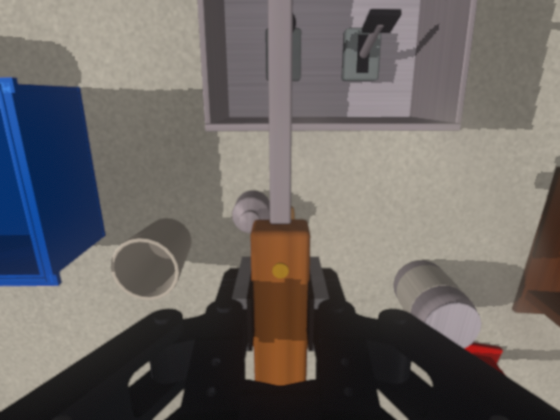

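```bash
python3 - <<'E'
from h import *
c=calibration("wrist")
a=onz(c,(207.5,131),.12);b=onz(c,(461,130),.12);print(a,b,np.linalg.norm(a-b),np.arctan2(b[0]-a[0],a[1]-b[1]),(a+b)/2)
O=np.array([.5818,.0054,0]);R=rz(.14)
M=np.array([[81,40,98],[65,40,32],[40,58,32],[40,22,32],[-3,105,120],[-3,-105,120],[65,-40,32],[40,-22,32],[40,-58,32]])/1000
print(proj(c,O+M@R.T).round(1).tolist())
im=cv2.imread("pics/w5.png")[:,:,::-1];crop(im,200,0,480,150,2.8,"pics/w5a.png")
E
```

```text
[0.56384749 0.10603015 0.12      ] [ 0.59413972 -0.09985235  0.12      ] 0.20809906526047606 0.1460854375928481 [0.57899361 0.0030889  0.12      ]
[[283.6, 22.3], [282.9, 53.4], [265.2, 79.7], [300.5, 79.7], [204.0, 130.1], [459.8, 130.6], [362.6, 53.7], [343.5, 79.8], [378.5, 80.0]]
```

View pics/w5a.png

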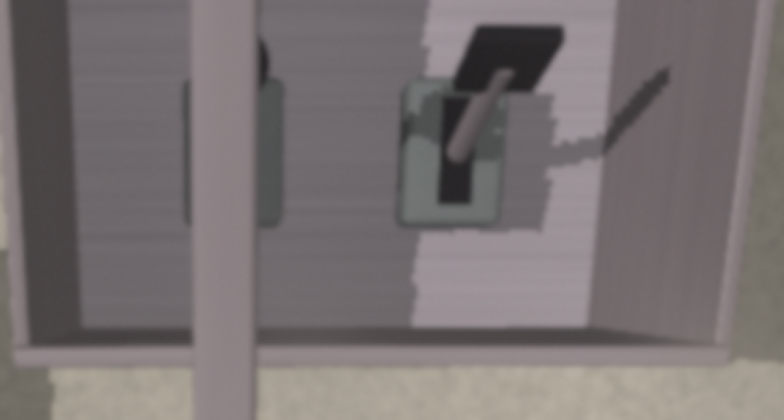

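Request:
carry_out(deltas=[-1,0.3,0,1,0,-1,0,0,2,0,-1,0,0,2,0,-1,0,0,2,0,-1,0,0,1.5,0,-1,0,0,1.5,0,-1,0,0,1.2,0,-1,0,0,1.0,0,-1,0,0,0,0,-1,0,0,0,0])

```text
clock: 9.72
position: [0.5231, 0.0354, 0.1469]
tool_rot: [3.141, 0.0, -1.431]
force: [0.5, -0.5, -0.4]
grip_width: 0.0203
```

```bash
python3 - <<'E'
from h import *
s=status.observe()
B=barpts(s);print(s["position"],s["tool_rot"],s["force"],B[-1])
O=np.array([.5818,.0054,0]);print("tip mill",(rz(.14).T@(B[-1]-O)*1000).round(1))
cs=calibration("side");print("side",proj(cs,B).round(1).tolist())
im=grab_frame("side");crop(im,270,120,400,250,6,"pics/s6.png")
im=grab_frame("wrist");cv2.imwrite("pics/w6.png",im[:,:,::-1])
E
```

```text
[0.52313309 0.03537204 0.14694478] [ 3.14069378e+00  6.46670820e-05 -1.43067820e+00] [ 0.54064241 -0.48340711 -0.43150321] [0.69146701 0.05911425 0.07294478]
tip mill [116.1  37.9  72.9]
side [[295.4, 193.0], [301.4, 187.6], [274.6, 203.7], [327.8, 174.2], [326.3, 193.3]]
```

View pics/s6.png

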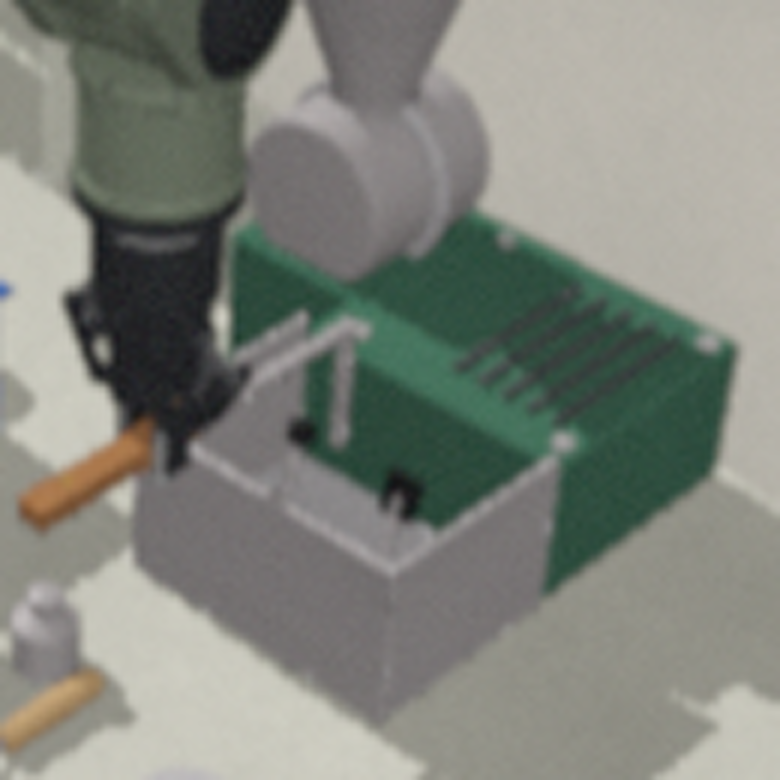

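View pics/w6.png

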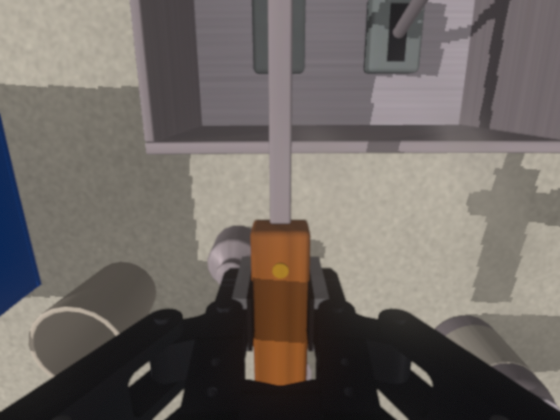

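Request:
carry_out(deltas=[-1,0,0.6,0,0,-1,0,0.6,0,0,-1,0,0.6,0,0,-1,0,0.6,0,0,-1,0,0.6,0,0,-1,0,0.6,0,0,-1,0,0.6,0,0,-1,0,0.6,0,0,-1,0,0.5,0,0,-1,0,0,0,0])

```text
clock: 10.65
position: [0.4699, 0.0277, 0.1473]
tool_rot: [3.141, -0.0, -1.431]
force: [-0.0, 0.6, -1.2]
grip_width: 0.0203
```

```bash
cat > look.py <<'E'
from h import *
import sys
s=status.observe()
B=barpts(s);print(s["position"],s["tool_rot"],"F",s["force"].round(2))
O=np.array([.5818,.0054,0]);print("tip mill",(rz(.14).T@(B[-1]-O)*1000).round(1), "Fmill",(rz(.14).T@s["force"]).round(2))
im=grab_frame("side");crop(im,270,120,400,250,6,f"pics/s{sys.argv[1]}.png")
E
python3 look.py 7
```

```text
[0.46987273 0.02767912 0.14732057] [ 3.14104599e+00 -1.18438228e-04 -1.43104171e+00] F [-0.03  0.63 -1.24]
tip mill [62.3 37.6 73.3] Fmill [ 0.05  0.63 -1.24]
```

View pics/s7.png

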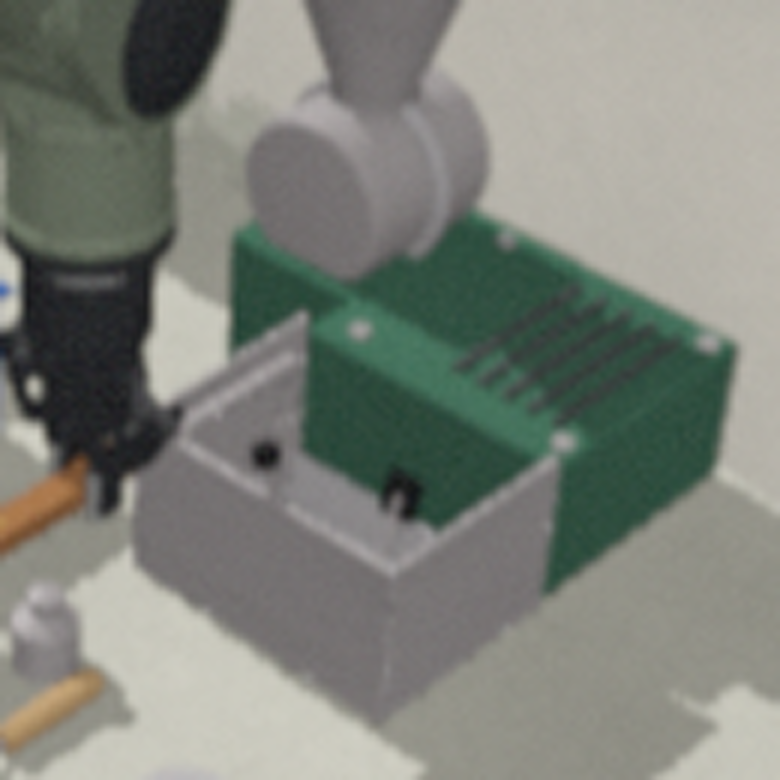

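Request:
carry_out(deltas=[-1,0,0.3,0,0,-1,0,0.3,0,0,-1,0,0.3,0,0,-1,0,0,0,0,-1,0,0,0,0])

```text
clock: 11.12
position: [0.4618, 0.0266, 0.1473]
tool_rot: [3.141, -0.0, -1.431]
force: [0.0, -0.0, -1.6]
grip_width: 0.0204
```

```bash
python3 look.py 8
```

```text
[0.46181513 0.02660594 0.14731372] [ 3.14138313e+00 -5.58849821e-05 -1.43095000e+00] F [ 0.05 -0.04 -1.61]
tip mill [54.1 37.7 73.3] Fmill [ 0.04 -0.04 -1.61]
```

View pics/s8.png

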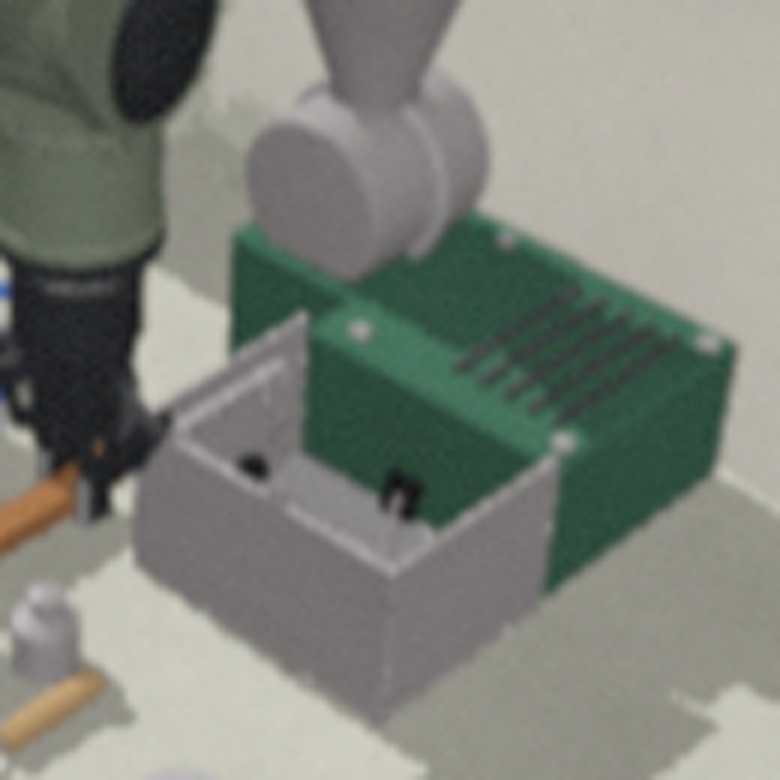

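Request:
carry_out(deltas=[-1,0,0.3,0,0,-1,0,0.3,0,0,-1,0,0,0,0,-1,0,0,0,0])

```text
clock: 11.5
position: [0.4565, 0.0259, 0.1476]
tool_rot: [-3.14, 0.0, -1.431]
force: [3.9, 1.3, 1.9]
grip_width: 0.02
```

```bash
python3 look.py 9
```

```text
[0.45648975 0.02592817 0.1476288 ] [-3.14019727e+00  7.24434743e-05 -1.43092670e+00] F [3.88 1.34 1.91]
tip mill [48.8 37.8 73.6] Fmill [4.03 0.78 1.91]
```

View pics/s9.png

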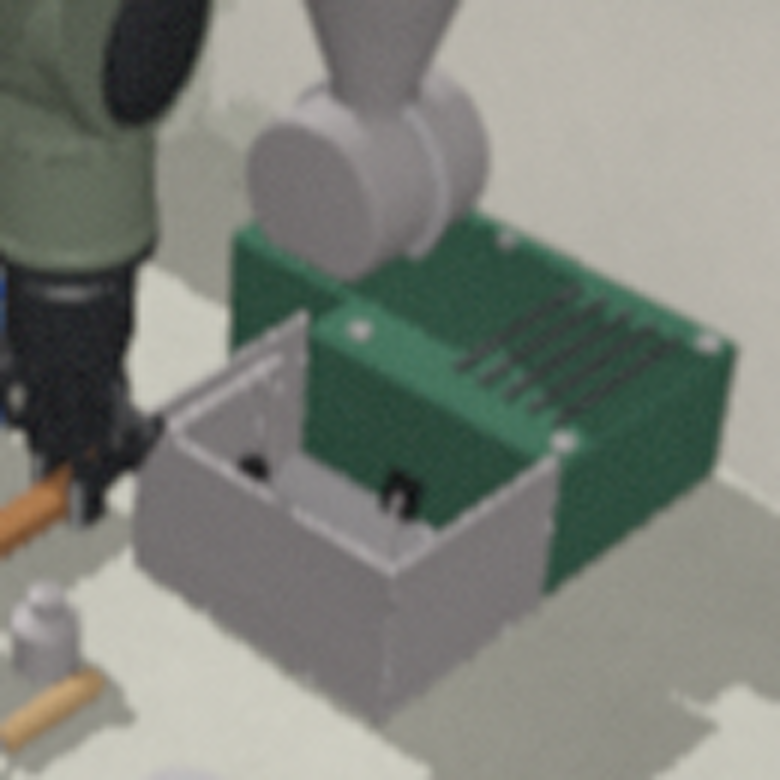

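```bash
python3 - <<'E'
from h import *
c=calibration("side");O=np.array([.5818,.0054,0])
for a in(.2,.6,.8,.9):
    q=.45-a; print(a,((proj(c,O+rz(.14)@np.array([.065+.065*np.sin(q),.04,.035+.065*np.cos(q)]))-[270,120])*6+3).round(0))
E
```

```text
0.2 [[303. 434.]]
0.6 [[275. 450.]]
0.8 [[261. 463.]]
0.9 [[254. 470.]]
```

Request:
carry_out(deltas=[-1,0,0.2,0,0,-1,0,0,0,0,-1,0,0,0,0])

```text
clock: 11.8
position: [0.455, 0.0258, 0.1477]
tool_rot: [-3.139, 0.0, -1.431]
force: [6.6, 1.1, 1.0]
grip_width: 0.0203
```

Request:
carry_out(deltas=[-1,0,-0.7,0,0,-1,0,-1,0,0,-1,0,-0.6,0,0,-1,0,0,0,0,-1,0,0,-1.5,0,-1,0,0,-2.5,0,-1,0,0,-3,0,-1,0,0,-3,0,-1,0,0,-2,0,-1,0,0,-1,0,-1,0,0,0,0,-1,0,0,0,0])

```text
clock: 12.8
position: [0.4764, 0.0286, 0.2764]
tool_rot: [3.141, -0.0, -1.431]
force: [0.8, -0.1, -1.9]
grip_width: 0.0205
```

```bash
python3 look.py 10; python3 - <<'E'
from h import *
s=status.observe();B=barpts(s);print(s["qpos"])
print("side",((proj(calibration("side"),B)-[250,80])*4+2).round(0).tolist())
im=grab_frame("side");crop(im,250,80,420,250,4,"pics/s10b.png")
im=grab_frame("wrist");cv2.imwrite("pics/w10.png",im[:,:,::-1])
E
```

```text
[0.47644496 0.02863153 0.27640828] [ 3.14066362e+00 -5.81307251e-05 -1.43101278e+00] F [ 0.76 -0.14 -1.88]
tip mill [ 68.9  37.7 202.4] Fmill [ 0.73 -0.25 -1.88]
[ 0.00783216  0.24197936 -0.23042005  1.9108537   0.06498083  0.99785653
 -1.68246274]
side [[146.0, 354.0], [172.0, 331.0], [55.0, 396.0], [286.0, 279.0], [281.0, 364.0]]
```

View pics/s10b.png

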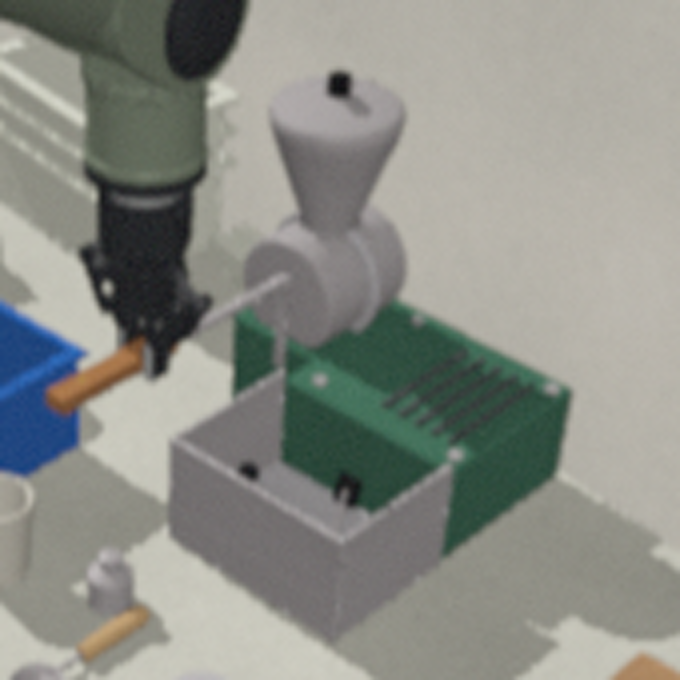

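View pics/w10.png

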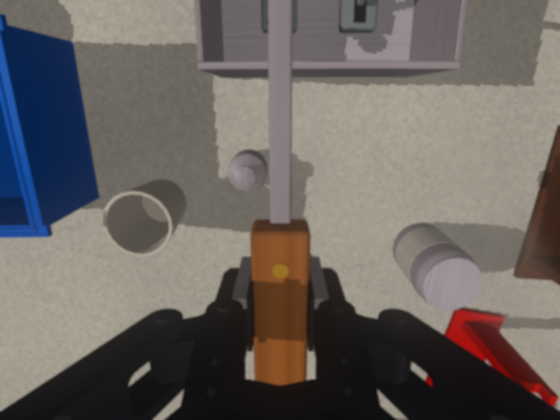

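Request:
carry_out(deltas=[-1,0,0,0,4.4,-1,2,0,0,0,-1,3.3,0.4,0,0,-1,3.3,0.4,0,0,-1,3.3,0.4,0,0,-1,3.3,0.4,0,0,-1,3.3,0.4,0,0,-1,3.3,0.4,0,0,-1,3.3,0.4,0,0,-1,3.3,0.4,0,0,-1,3.3,0.4,0,0,-1,2.3,0.1,0,0,-1,1.3,0,0,0,-1,0.6,0,0,0,-1,0,0,0,0,-1,0,0,0,0])

```text
clock: 14.28
position: [0.4628, -0.3305, 0.2768]
tool_rot: [3.141, 0.001, -1.507]
force: [-0.1, 0.8, -0.8]
grip_width: 0.0202
```

```bash
cat > look2.py <<'E'
from h import *
import sys
n=sys.argv[1]
s=status.observe();B=barpts(s);print(s["position"],s["tool_rot"],"F",s["force"].round(2))
O=np.array([.462,-.3315,0]);print("bar pts in rest",(( (B-O)@rz(.063))*1000).round(1).tolist())
c=calibration("wrist")
im=grab_frame("wrist");cv2.imwrite(f"pics/w{n}.png",im[:,:,::-1])
M=np.array([[-66,29,136],[-66,21,136],[-66,-21,136],[-66,-29,136],[96,21,136],[96,13,136],[96,-13,136],[96,-21,136],[84,21,136],[84,13,136],[84,-13,136],[84,-21,136],[-90,35,10],[-90,-35,10],[110,35,10],[110,-35,10]])/1000
np.set_printoptions(suppress=True)
print("wrist pred",proj(c,O+M@rz(.063).T).round(0).tolist())
im=grab_frame("side");crop(im,280,180,440,340,4.5,f"pics/s{n}.png")
cs=calibration("side")
print("side pred",((proj(cs,B)-[280,180])*4.5+2).round(0).tolist())
E
python3 look2.py 11
```

```text
[ 0.46275027 -0.33054297  0.27676635] [ 3.14097499e+00  1.07137720e-03 -1.50667309e+00] F [-0.15  0.84 -0.78]
bar pts in rest [[0.8, 0.9, 295.8], [30.8, 0.9, 303.8], [-99.2, 0.8, 303.8], [170.8, 1.1, 291.8], [170.8, 1.1, 202.8]]
wrist pred [[250.0, 265.0], [259.0, 265.0], [306.0, 265.0], [315.0, 265.0], [255.0, 71.0], [266.0, 71.0], [300.0, 71.0], [311.0, 71.0], [255.0, 88.0], [266.0, 88.0], [300.0, 88.0], [310.0, 88.0], [254.0, 237.0], [310.0, 237.0], [250.0, 66.0], [314.0, 66.0]]
side pred [[355.0, 221.0], [390.0, 191.0], [241.0, 283.0], [532.0, 116.0], [511.0, 216.0]]
```

View pics/w11.png

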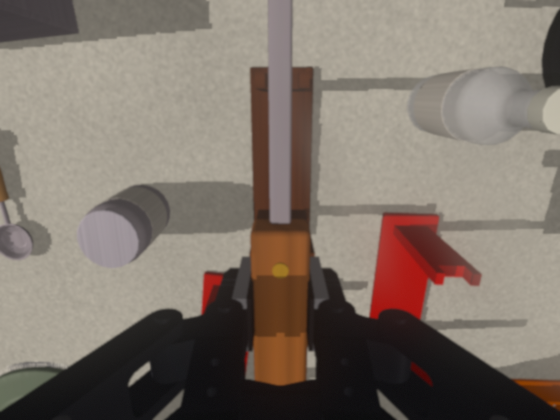

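View pics/s11.png

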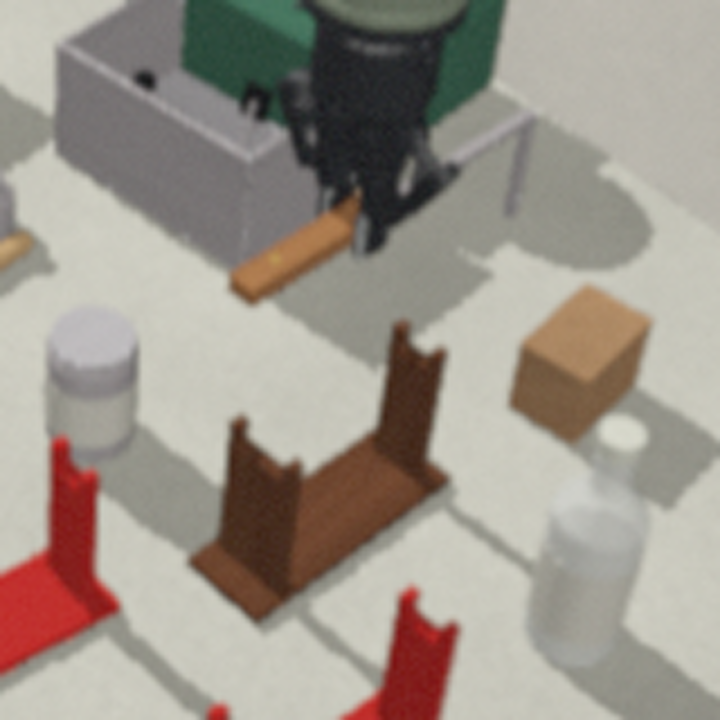

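Request:
carry_out(deltas=[-1,0.2,0.2,1,0,-1,0,0,3,0,-1,0,0,3,0,-1,0,0,3,0,-1,0,0,2.5,0,-1,0,0,2,0,-1,0,0,0,0,-1,0,0,0,0])

```text
clock: 15.05
position: [0.4603, -0.3333, 0.1318]
tool_rot: [3.14, 0.001, -1.507]
force: [0.2, 0.3, -1.5]
grip_width: 0.0203
```

```bash
python3 look2.py 12
```

```text
[ 0.46028301 -0.33333835  0.13178201] [ 3.14021122e+00  1.08110511e-03 -1.50710177e+00] F [ 0.23  0.26 -1.53]
bar pts in rest [[-1.8, -1.7, 150.8], [28.2, -1.7, 158.8], [-101.8, -1.8, 158.8], [168.2, -1.6, 146.8], [168.2, -1.6, 57.8]]
wrist pred [[221.0, 392.0], [237.0, 392.0], [321.0, 392.0], [337.0, 392.0], [220.0, 34.0], [242.0, 34.0], [314.0, 34.0], [336.0, 34.0], [221.0, 69.0], [243.0, 69.0], [313.0, 69.0], [335.0, 69.0], [239.0, 297.0], [320.0, 297.0], [229.0, 44.0], [330.0, 43.0]]
side pred [[333.0, 387.0], [365.0, 358.0], [225.0, 452.0], [500.0, 279.0], [482.0, 367.0]]
```

View pics/w12.png

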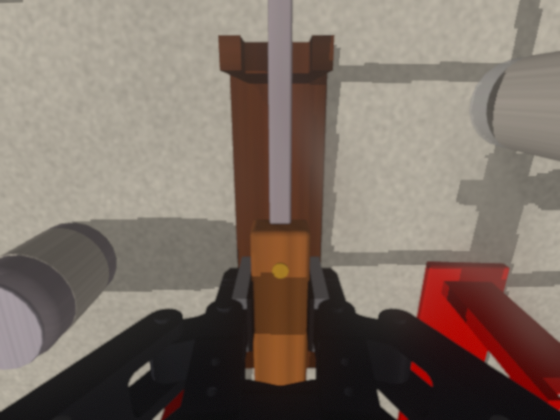

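View pics/s12.png

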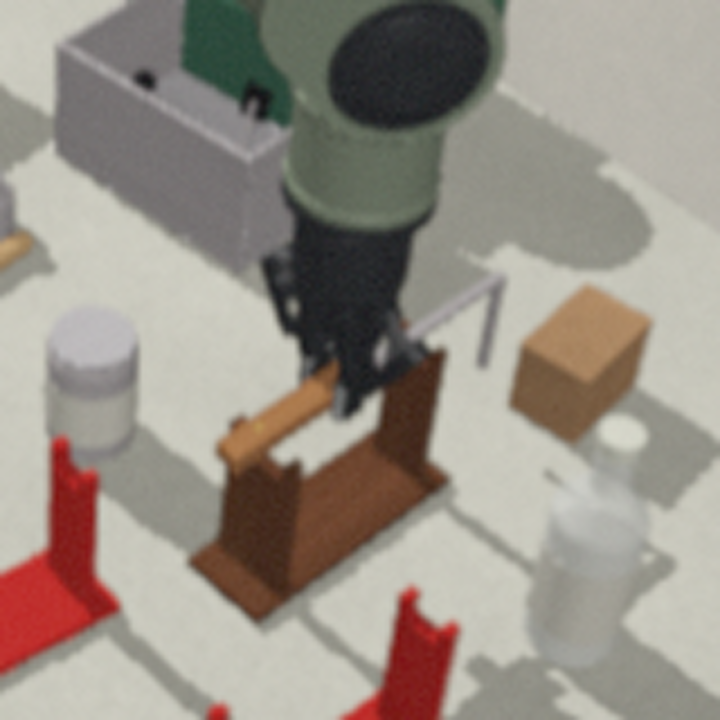

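Request:
carry_out(deltas=[-1,-0.15,-0.1,0.5,0,-1,0,0,0.5,0,-1,0,0,0.4,0,-1,0,0,0.3,0,-1,0,0,0.2,0,-1,0,0,0.1,0,-1,0,0,0,0,-1,0,0,0,0])

```text
clock: 15.82
position: [0.4616, -0.3325, 0.1123]
tool_rot: [-3.142, -0.0, -1.508]
force: [0.1, -0.2, -1.3]
grip_width: 0.0204
```

Request:
carry_out(deltas=[-1,0,0,0.1,0,-1,0,0,0.1,0,-1,0,0,0,0,-1,0,0,0,0])

```text
clock: 16.15
position: [0.4615, -0.3324, 0.1103]
tool_rot: [3.142, 0.0, -1.508]
force: [-1.1, -0.0, -2.3]
grip_width: 0.0206
```

```bash
python3 look2.py 13
```

```text
[ 0.46151561 -0.33243003  0.11027433] [ 3.14153284e+00  4.30340477e-05 -1.50775106e+00] F [-1.14 -0.01 -2.31]
bar pts in rest [[-0.5, -0.9, 129.3], [29.5, -0.9, 137.3], [-100.5, -0.9, 137.3], [169.5, -0.9, 125.3], [169.5, -0.9, 36.3]]
wrist pred [[215.0, 432.0], [233.0, 433.0], [328.0, 432.0], [346.0, 432.0], [211.0, 26.0], [237.0, 26.0], [323.0, 26.0], [350.0, 26.0], [213.0, 68.0], [238.0, 68.0], [322.0, 68.0], [348.0, 68.0], [237.0, 313.0], [324.0, 313.0], [225.0, 41.0], [335.0, 41.0]]
side pred [[330.0, 408.0], [362.0, 379.0], [224.0, 472.0], [496.0, 300.0], [478.0, 387.0]]
```

View pics/w13.png

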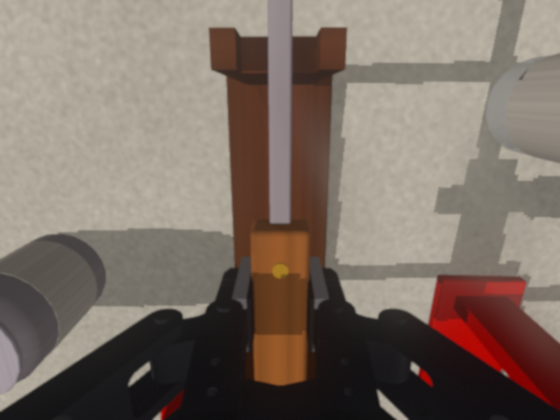

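View pics/s13.png

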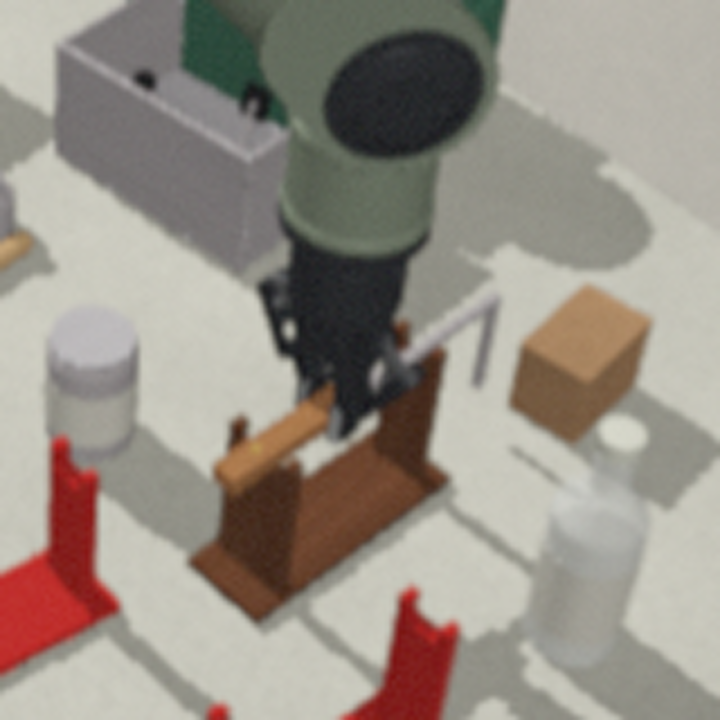

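Request:
carry_out(deltas=[-1,0,0,0.1,0,-1,0,0,0,0,-1,0,0,0,0])

```text
clock: 16.5
position: [0.4617, -0.3325, 0.1099]
tool_rot: [-3.141, -0.0, -1.508]
force: [-3.4, 2.1, 10.8]
grip_width: 0.0202
```

Request:
carry_out(deltas=[-0.5,0,0,0,0,-0.45,0,0,0,0,-0.4,0,0,0,0,-0.35,0,0,0,0,-0.3,0,0,0,0,-0.2,0,0,0,0,0,0,0,0,0,0.2,0,0,0,0,0.2,0,0,0,0,0.2,0,0,0,0], newtons=20)

```text
clock: 17.33
position: [0.4615, -0.3324, 0.1093]
tool_rot: [3.142, 0.0, -1.508]
force: [0.6, -1.0, -0.9]
grip_width: 0.0513
```

```bash
python3 look2.py 14
```

```text
[ 0.46152416 -0.33244334  0.10928884] [ 3.14156439e+00  3.34091398e-05 -1.50778736e+00] F [ 0.64 -1.01 -0.9 ]
bar pts in rest [[-0.5, -0.9, 128.3], [29.5, -0.9, 136.3], [-100.5, -0.9, 136.3], [169.5, -0.9, 124.3], [169.5, -0.9, 35.3]]
wrist pred [[215.0, 435.0], [233.0, 435.0], [328.0, 435.0], [346.0, 434.0], [210.0, 26.0], [237.0, 25.0], [324.0, 25.0], [350.0, 25.0], [212.0, 68.0], [238.0, 68.0], [322.0, 68.0], [348.0, 68.0], [237.0, 314.0], [324.0, 314.0], [225.0, 41.0], [335.0, 41.0]]
side pred [[330.0, 409.0], [362.0, 380.0], [223.0, 473.0], [496.0, 301.0], [478.0, 388.0]]
```

View pics/w14.png

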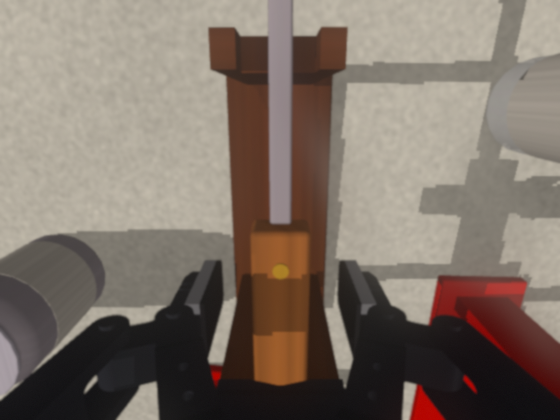

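Request:
carry_out(deltas=[0.3,0,0,-1,0,0.4,0,0,-2,0,0.4,0,0,-3,0,0.4,0,0,-3,0,0.4,0,0,-3,0,0.4,0,0,-3,0,0.4,0,0,-2,0,0.4,-3,0,0,0,0.4,-3,0,0,0,0.4,-3,0,0,0,0.4,-3,0,0,0,0.4,-3,0,0,0,0.4,-3,0,0,0,0.4,0,0,0,0,0.4,0,0,0,0])

```text
clock: 18.68
position: [0.4503, -0.1516, 0.2803]
tool_rot: [-3.141, -0.0, -1.505]
force: [0.4, -1.1, -0.2]
grip_width: 0.0601
```

```bash
python3 - <<'E'
from h import *
s=status.observe();print(s["position"],s["clock"],s["force"].round(1))
im=grab_frame("side");crop(im,240,120,440,340,3,"pics/sF.png")
t=grab_frame("top");cv2.imwrite("pics/tF.png",t[:,:,::-1])
crop(t,360,100,460,270,4.5,"pics/tF2.png")
O=np.array([.462,-.3315,0])
P=O+np.array([[0,0,128],[30,0,136],[-100,0,136],[170,0,124],[170,0,35]])@rz(.063).T/1000
print(((proj(calibration("top"),P)-[360,100])*4.5+2).round(0).tolist(),((proj(calibration("side"),P)-[240,120])*3+1).round(0).tolist())
E
```

```text
[ 0.45029999 -0.15156105  0.28027403] 18.6833 [ 0.4 -1.1 -0.2]
[[252.0, 475.0], [249.0, 422.0], [278.0, 643.0], [213.0, 201.0], [179.0, 244.0]] [[339.0, 452.0], [361.0, 433.0], [268.0, 495.0], [450.0, 380.0], [438.0, 438.0]]
```

View pics/sF.png

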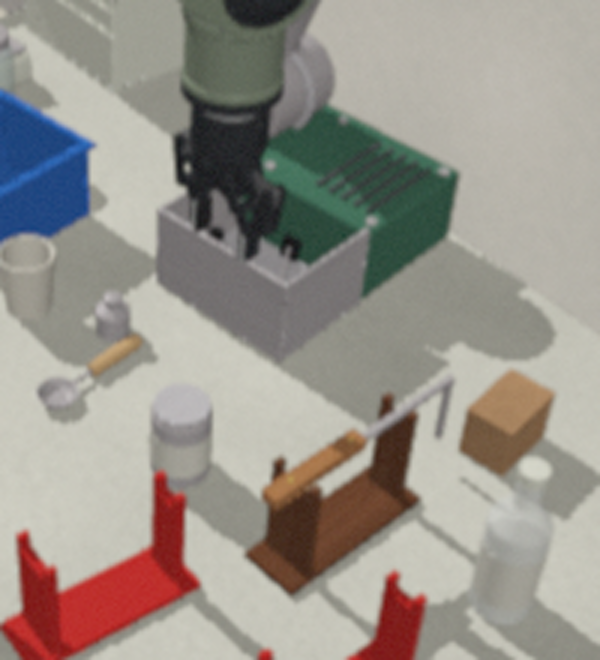

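View pics/tF.png

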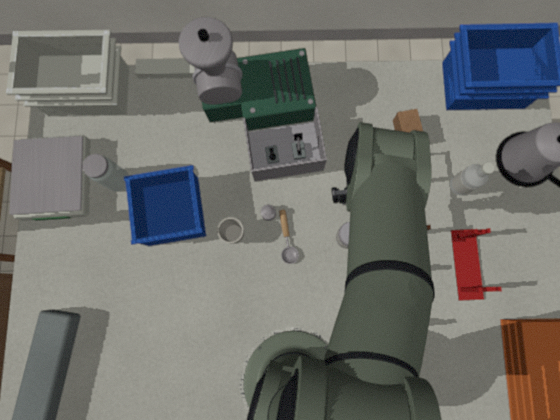

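View pics/tF2.png

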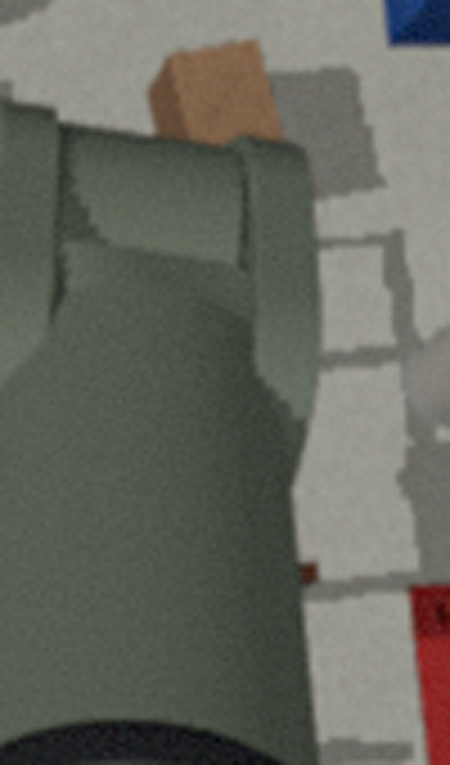

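```bash
python3 - <<'E'
from h import *
t=cv2.imread("pics/tF.png")[:,:,::-1];crop(t,240,100,340,190,8,"pics/millF.png")
c=calibration("top");O=np.array([.5818,.0054,0])
for a in(.2,.8,.9):
    q=.45-a; print(a,((proj(c,O+rz(.14)@np.array([.065+.065*np.sin(q),.04,.035+.065*np.cos(q)]))-[240,100])*8+4).round(0))
E
```

```text
0.2 [[239. 329.]]
0.8 [[255. 435.]]
0.9 [[258. 454.]]
```

View pics/millF.png

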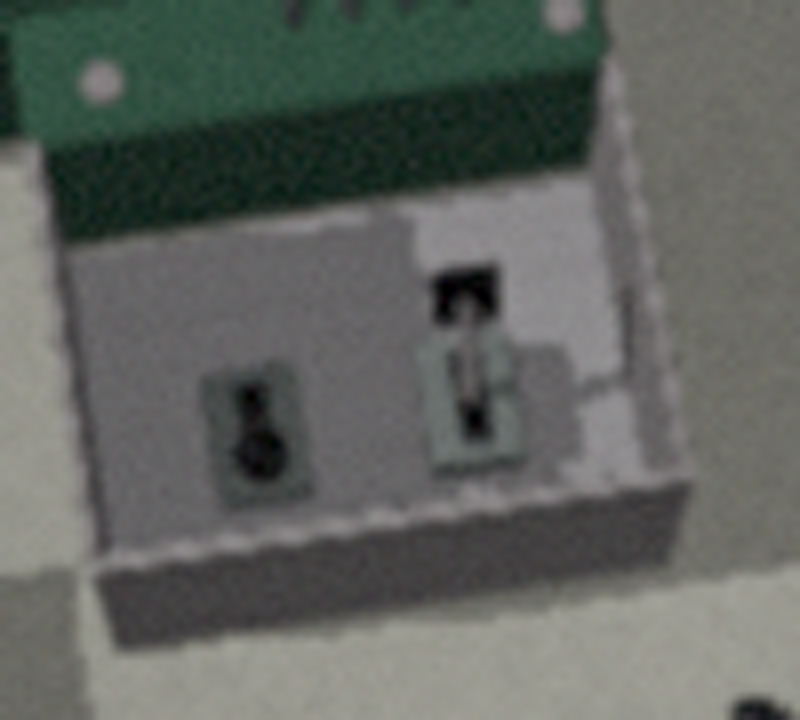

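```bash
python3 -c "
from workcell import job;print(job.job_done())"
```

```text
the job is handed in; nothing more can be done
None
```

The mill is stopped and the bar lies in its wooden rest; I handed the job in at about 19 s of the 58 s allowed.

- **Levers:** I picked the bar off the tub, reached over the guard with it and pulled the ball lever until the force rose from about 0 to 6.6 N, which is its stop. The last top picture shows the ball at (260, 453) in the enlarged crop. My prediction for 0.9 rad was (258, 454). The paddle looks the same as in the first picture, and only the bar touched the levers.
- **Bar:** I lowered it until it touched the rest with about 11 N, then opened the gripper slowly. The side picture shows the handle in the wide notch and the bent end hanging beyond the narrow one, where I predicted. The arm hides the rest in the top view, so that camera did not confirm the placement. A wrist picture after the release showed the bar centred and still.
- **Everything else:** nothing in the pictures looks moved, though the arm partly covered the tin and the carton in the last top view. The arm ended clear of everything, with only about 1 N showing on the force sensor.
- **Disagreements along the way:** the estimates of the mill's direction differed by about 0.02 rad between views. In the wrist picture the front end of the handle sat about 5 mm off my model, while the side and top views matched it to within a pixel or so. Neither caused trouble.

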